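Set up the potter's bench mirror

ROBOT

A 7-joint arm with a two-finger parallel gripper is mounted at the origin on the work surface. World frame = base frame: x ahead of the robot, y to its left, z up, the work surface at z = 0. Lengths are in m, angles in degrees, forces in N, time in s.
With the tool pointing down it reaches from about 0.425 to 1.025 m from the base axis. Payload 3.6 kg.
Tool frame: the origin (TCP) lies between the finger pads, 19 mm behind the fingertips; this is the grasp point; z points along the fingers, y is the line along which they close (so a half turn about z gives the same grasp; the last joint's range is limited). The gripper opens to 85 mm and grips with 20 to 120 N. Pads are 22 mm wide; open, the fingers measure 114 mm over their backs; the gripper's body (76 mm by 85 mm) begins 54 mm behind the grasp point. The pads swing forward as they close: fully open they stand 13 mm farther back than shut.
Start: joints at [-74.8, 33.873, 2.773, 92.16, -1.908, 54.013, -1.931], TCP at [0.255, 0.679, 0.25] pointing down, gripper open.
Joint ranges: [-153.93, 153.93], [-27.13, 128.08], [-72.61, 78.16], [10.71, 143.7], [-87.88, 267.88], [4.46, 118.87], [-176.78, 176.78]. Speed limits (degrees/s): [147.25, 147.25, 180, 180, 180, 180, 180].

INTERFACE

Orientations are given as a 3x3 rotation matrix whose columns are the frame's x, y, z axes.
In Python, from workcell import robot gives the robot as it stands. The module is installed in compiled form; this text tells all that it offers. Calls block until the motion is done:
- robot.movep(position, orientation): joint-space move of the TCP to a pose.
- robot.move_linear(position, velocity=0.15, orientation=None, threshold=None): straight line of the TCP; orientation=None keeps the orientation; velocity is the mean speed in m/s. With threshold (N) it stops when the force on the tool has changed by that much, and returns True; else False.
- robot.move_joints(angles): joint-space move.
- robot.command_gripper(opening, newtons=None): opening from 0.0 (shut) to 1.0 (fully open); newtons is the grip in N (None keeps the last); returns when the fingers have stopped.
- robot.sleep(seconds).
- robot.inverse_kinematics(position, orientation): joint angles nearest the present ones, or None.
- robot.get_image(name): name is "scene" or "top" or "wrist"; returns a dict with "color" (420x560x3 uint8, red, green, blue), "intrinsics" (3x3 intrinsics, pixels), "R" (3x3) and "t" (3): a world point X has camera coordinates R X + t. Camera axes: x right, y down, z forward; pixel columns grow to the right and rows downward; lengths in m; the calibration is good to about 2 mm. A picture is of the moment at which its call begins. There is no depth.
A pose or a line that the arm cannot do raises robot.Unreachable and nothing moves.
- robot.close_job(): hands the job in; it is judged then, once.
Readings, each from a call of its own:
- robot.get_clock(): time.
- robot.get_q(): joint angles.
- robot.get_dq(): joint speeds.
- robot.get_joint_efforts(): joint torques, N m.
- robot.get_position(): TCP position.
- robot.get_tcp_rot(): TCP orientation.
- robot.get_ft_force(): force on the tool from outside, world axes, zero at the start.
- robot.get_wrist_torque(): the same for the moment, N m.
- robot.get_grip_width(): opening from 0.0 (shut) to 1.0 (fully open).
- robot.get_grip_force(): force on a finger pad.
Only numpy, scipy, OpenCV 4.12 (cv2) and the standard library are available. Lean on these libraries where they do the work, as an engineer would, in place of code of your own. Each camera call takes 0.05 s, during which the arm holds its last target. There are 200 camera calls.

TASK

The framed bench mirror is lying on its face with its kickstand folded. Lift the kickstand's rubber foot out of the back until the leg snaps over centre and stays fully open; then take the mirror by its steel handle and, without letting it fall, stand it upright on its bottom edge where it lies, with the kickstand's foot on the bench behind it. Finish while still gripping the handle and holding the mirror upright so that it cannot tip; leave the pots and tools around it alone.

Things in the scene. Friction and masses are not known exactly. Their poses are not given: they have to be found in the camera images.
- mirror: Wooden bench mirror lying on its face, plywood back up: 220 wide (x), 260 tall (y), 24 thick (z), about 1 kg. Origin: middle of its outline on the face side (bench height as it lies). y runs from the bottom edge (y -130, two rubber feet) to the top edge (+130, then the handle), z out of its back (up as it lies). Raised by the top, its back ends facing the side where the kickstand foot stuck out
- handle_mid (a point): Middle of the grip bar of the steel handle on the mirror's top edge: round bar 12 thick, 98 free length, along the mirror's x; in the mirror's frame at (0, 180, 19): 50 beyond the top edge, 19 above the bench as it lies, open space between bar and frame. The bar can turn between the finger pads. About 310 above the bench when upright
- mirror_foot (a point): Middle of the underside of the bottom edge's two rubber feet (18 deep), in the mirror's frame at (0, -130, 13)
- kick_toe (a point): Centre of the rounded end (radius 9) of the kickstand's rubber foot, 222 from the hinge. The foot is 18 thick, 44 long, on a straight 12 mm steel tube; folded, the tube lies along the middle of the back, 38 above the bench, and the foot sticks out past the bottom edge (its tip 41 past the feet), free all round. With the foot on the bench this point is 9 above it
- kick_hinge (a point): Kickstand hinge in a steel hub on the back, in the mirror's frame at (0, 60, 38); the hinge axis is parallel to the mirror's x. A short spring strut joins the hub to a bracket on the top edge; hub and bracket reach 49 above the bench as the mirror lies, within 30 of its middle line
- kickstand (a joint): Kickstand angle, rad: 0 folded along the back, growing as the foot is lifted out of the back, 0.66 open at its stop. A spring pushes it away from 0.30 either way; as the mirror lies the dead point is about 0.36, beyond it the leg springs open by itself. Lifting takes about 3 N at first. Feet and kickstand foot are all down when the standing mirror leans back 2 degrees
- jug: Bystander: brown clay jug 195 tall, 116 wide, with a handle, on a white plaster disc; origin at the centre of its underside
- bowl: Bystander: clay bowl 148 wide, 62 tall; origin at the centre of its underside
- cup_a: Bystander: clay cup 78 wide, 85 tall; origin at the centre of its underside
- cup_b: Bystander: fired clay cup 64 wide, 70 tall; origin at the centre of its underside
- vase: Bystander: fired clay vase 96 wide, 120 tall; origin at the centre of its underside
- knife: Bystander: steel-bladed spatula, 190 long, lying flat
- brush: Bystander: flat brush, 180 long, lying flat
- rib: Bystander: round wooden throwing rib, 76 wide, 7 thick, lying flat

How it is judged (in metres and radians):
On the way:
1. the kickstand has snapped over centre to its open stop while the mirror still lies on its face (value of joint kickstand above 0.6 rad and angle between mirror's own z axis and vertical below 0.35 rad), for 0.2 s.
At the end, for the whole second after the job is handed in: Kickstand at its open stop (over 0.6 rad); mirror still, upright within 5.7 degrees, feet within 10 mm of the bench and 90 mm of where they lay, kickstand foot within 7 mm of the bench; gripper on the handle bar (TCP within 35 mm of its middle, over 2 N) (value of joint kickstand above 0.6 rad and angle between mirror's own y axis and vertical below 0.1 rad and height (world z) of mirror_foot below 0.01 m and height (world z) of kick_toe below 0.016 m and distance of mirror_foot from where it was at the start of the episode below 0.09 m and contact force between the fingers and mirror above 2 N and distance between the grasp point and handle_mid below 0.035 m and linear speed of mirror below 0.03 m/s); the arm keeps its last pose, push and grip.
It fails at once if the mirror falls or is flung (faster than 0.6 m/s) (linear speed of mirror above 0.6 m/s).
It fails at once if a pot is moved more than 20 mm (distance of any of jug, bowl, cup_a, cup_b, vase from where it was at the start of the episode above 0.02 m).
It fails at once if a tool is moved more than 30 mm (distance of any of knife, brush, rib from where it was at the start of the episode above 0.03 m).
It also fails if it takes over 56 s, if anything falls off the work surface, if the arm or the gripper's body presses on something with over 40 N, if the wrist force passes 120 N, or if a joint passes its speed limit or range.

## Working session

There is one attempt and no reset: what is moved stays moved. The work goes in short steps, each a Python script; the robot and the scene stay as the last script left them, time stands still between calls to the robot, and variables do not carry over. Pictures are saved under pics/ and viewed, at most 13 in all, crops included, and the job is handed in when it is done.

```bash
mkdir -p pics; python3 - <<'E'
from workcell import robot
import cv2
for n in("top","scene"):
    d=robot.get_image(n); cv2.imwrite(f"pics/{n}0.png",d["color"][:,:,::-1]); print(n,d["intrinsics"].tolist(),d["R"].round(4).tolist(),d["t"].round(4).tolist())
print(robot.get_clock(),robot.get_tcp_rot().round(3).tolist())
E
```

```text
top [[416.5238459305666, 0.0, 279.80170639404275], [0.0, 416.5238459305666, 214.4940043415341], [0.0, 0.0, 1.0]] [[-0.0182, -0.9998, 0.0014], [-0.9945, 0.0179, -0.1028], [0.1027, -0.0033, -0.9947]] [0.0188, 0.5665, 0.9845]
scene [[394.33275702278075, 0.0, 283.2333020421453], [0.0, 394.33275702278075, 212.94621049735272], [0.0, 0.0, 1.0]] [[-0.1195, 0.9927, -0.0144], [0.8633, 0.0967, -0.4953], [-0.4903, -0.0716, -0.8686]] [0.0409, -0.4664, 1.4925]
0.1 [[-0.936, 0.351, -0.001], [0.351, 0.936, -0.002], [-0.0, -0.002, -1.0]]
```

View pics/top0.png

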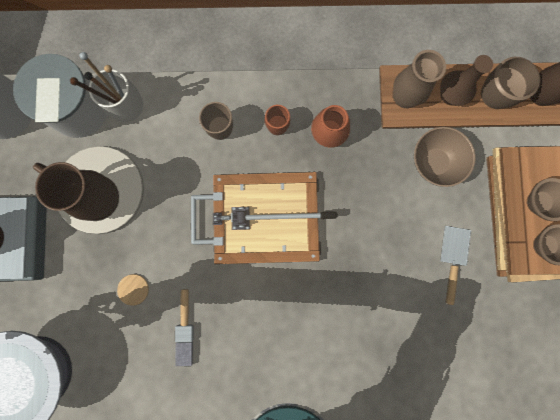

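View pics/scene0.png

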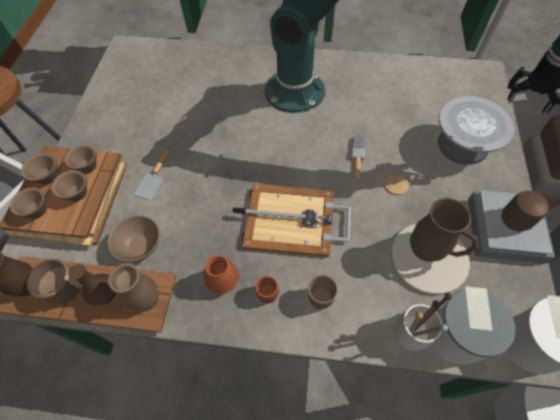

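The top view shows the mirror at about (215–319, 172–264), with its handle to the left at (202,220) and the kick foot to the right at (337,215). I'll enlarge it.

```bash
python3 - <<'E'
import cv2
a=cv2.imread("pics/top0.png")[155:280,180:350]
cv2.imwrite("pics/crop.png",cv2.resize(a,None,fx=4.5,fy=4.5,interpolation=cv2.INTER_CUBIC))
E
```

```text
(no output)
```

View pics/crop.png

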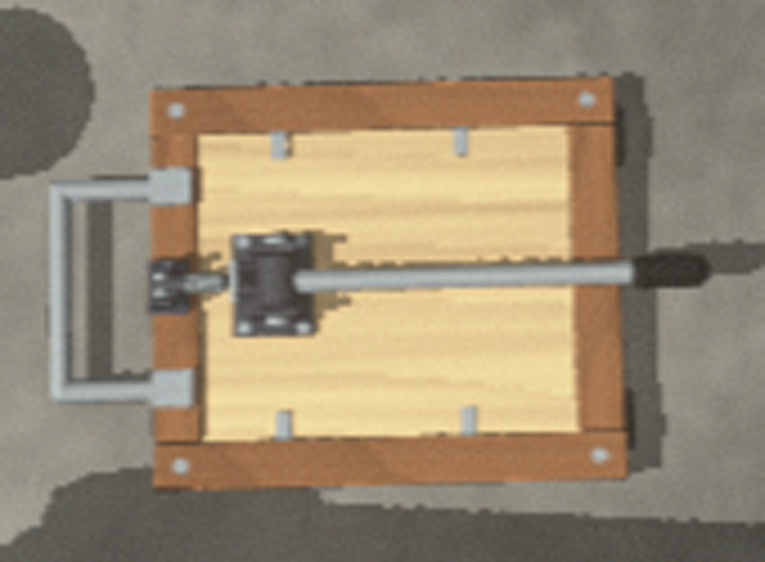

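Corners in the crop are TL (152,88), TR (613,78), BR (627,475), BL (153,488). The bar middle is (60,291), the toe tip (711,268) and the hub (272,284).

```bash
cat >h.py <<'E'
from workcell import robot
import numpy as np, cv2
def proj_inv(d,uv,z):
    R,t,K=np.array(d["R"]),np.array(d["t"]),np.array(d["intrinsics"])
    c=-R.T@t; r=R.T@np.linalg.inv(K)@[*uv,1]
    return c+r*(z-c[2])/r[2]
E
python3 - <<'E'
from h import *
d=robot.get_image("top")
P={}
for n,u,v,z in[("TL",152,88,.024),("TR",613,78,.024),("BR",627,475,.024),("BL",153,488,.024),("bar",60,291,.019),("tip",711,268,.038),("hub",272,284,.045)]:
    P[n]=proj_inv(d,(u/4.5+180-.4,v/4.5+155-.4),z); print(n,P[n].round(4))
c=(P["TL"]+P["TR"]+P["BR"]+P["BL"])/4
y=(P["TL"]+P["BL"]-P["TR"]-P["BR"])[:2]; L=np.linalg.norm(y)/2; y/=np.linalg.norm(y)
x=(P["BL"]+P["BR"]-P["TL"]-P["TR"])[:2]; print("c",c,"y",y,L,"x",x/2,np.linalg.norm(x)/2)
print("bar pred",c[:2]+.18*y,"tip pred",c[:2]-.171*y, "hinge pred",c[:2]+.06*y)
for n,u,v,z in[("cupa",216,110,.085),("cupb",277,112,.07),("vase",332,120,.12),("rib",132,289,.007),("brushhead",184,290,.01),("knife",452,300,.01),("jug",60,186,.195),("bowl",446,150,.06)]: print(n,proj_inv(d,(u,v),z).round(3))
E
```

```text
TL [0.6704 0.1708 0.024 ]
TR [ 0.6715 -0.0824  0.024 ]
BR [ 0.4545 -0.0841  0.024 ]
BL [0.4522 0.1706 0.024 ]
bar [0.5599 0.2219 0.019 ]
tip [ 0.5641 -0.1309  0.038 ]
hub [0.5591 0.1039 0.045 ]
c [0.56216312 0.04373318 0.024     ] y [-0.00663156  0.99997801] 0.2539794982372664 x [-0.21754028 -0.00090553] 0.21754216347845984
bar pred [0.56096944 0.22372922] tip pred [ 0.56329711 -0.12726306] hinge pred [0.56176522 0.10373186]
cupa [0.812 0.155 0.085]
cupb [0.81  0.011 0.07 ]
vase [ 0.771 -0.113  0.12 ]
rib [0.393 0.373 0.007]
brushhead [0.388 0.245 0.01 ]
knife [ 0.352 -0.406  0.01 ]
jug [0.616 0.458 0.195]
bowl [ 0.712 -0.393  0.06 ]
```

```bash
cat >>h.py <<'E'
HY,HZ=.1035,.038; R_G=.213
def toe(th,r=R_G):
    return np.array([.5635,HY-r*np.cos(th),HZ+r*np.sin(th)])
def rot_toe(th,s):
    z=np.array([0,-np.sin(th),-np.cos(th)]); y=np.array([s,0,0.]); x=np.cross(y,z)
    return np.column_stack([x,y,z])
RH=np.array([[-1,0,0],[0,1,0],[0,0,-1.]])
E
python3 - <<'E'
from h import *
for s in(1,-1):
    for th in(0,.3,.66):
        q=robot.inverse_kinematics(toe(th),rot_toe(th,s)); print(s,th,None if q is None else np.round(q,1))
for p in([.561,.223,.024],[.561,.15,.25],[.561,-.09,.31]):
    for k in(1,-1):
        q=robot.inverse_kinematics(p,RH@np.diag([k,k,1])); print(p,k,None if q is None else np.round(q,1))
E
```

```text
1 0 [ 1.000e-01  4.170e+01  8.900e+00  1.188e+02 -1.700e+01  2.070e+01
  2.280e+01]
1 0.3 [-23.2  39.6  28.6 120.   -1.5  24.1   1. ]
1 0.66 [-43.9  42.2  41.5 118.6  18.9  35.4 -25.4]
-1 0 [ 22.9  43.  -23.2 117.7  37.1  26.4 151.4]
-1 0.3 [  1.3  36.   -6.1 119.   40.5  33.1 140.5]
-1 0.66 [-11.2  34.7  -6.5 117.1  51.4  54.7 122.5]
[0.561, 0.223, 0.024] 1 [-24.   43.6  -2.8 114.6   5.3  21.9  59.1]
[0.561, 0.223, 0.024] -1 [-44.4  47.4  27.1 115.5 -45.7  28.  -73.2]
[0.561, 0.15, 0.25] 1 [-23.9  23.6   5.9 111.4  -3.3  45.2  73.9]
[0.561, 0.15, 0.25] -1 [-51.3  29.8  45.4 112.5 -27.9  49.1 -80.7]
[0.561, -0.09, 0.31] 1 [-12.9  19.7  22.9 109.9  -9.6  52.2 104.6]
[0.561, -0.09, 0.31] -1 [-39.1  31.4  64.6 110.9 -33.2  59.2 -49.6]
```

```bash
python3 - <<'E'
from h import *
p=robot.get_position(); robot.move_linear([p[0],p[1],.38],.25)
R=rot_toe(0,1)
robot.movep(toe(0)+[0,0,.13],R); print(robot.get_clock(),robot.get_position(),robot.get_ft_force())
d=robot.get_image("wrist"); cv2.imwrite("pics/w1.png",d["color"][:,:,::-1])
for uvz in [(toe(0)),(.5635,HY-.231,.038),(.562,-.087,.024)]:
    u=d["intrinsics"]@(d["R"]@np.array(uvz)+d["t"]); print(u[:2]/u[2])
E
```

```text
3.875 [ 0.56401406 -0.10838895  0.16801214] [-0.07571974  0.30463707 -0.28858583]
[280.45861725 204.96165167]
[280.4578493  227.47365446]
[278.60230327 172.15263971]
```

View pics/w1.png

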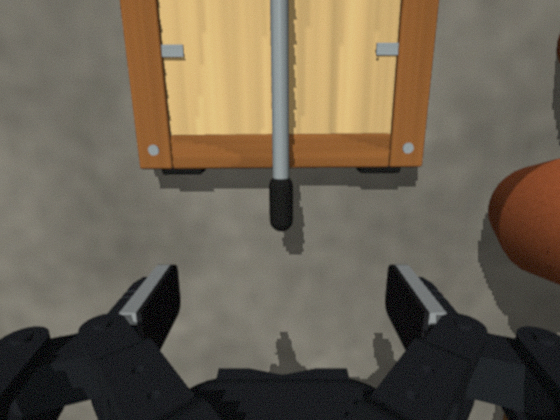

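The wrist view shows the toe tip at (281,231), within 3 px of my prediction, and the foot centred between the fingers. I'll grip it and lift along the arc.

```bash
python3 - <<'E'
from h import *
R=rot_toe(0,1)
robot.move_linear(toe(0)+[0,0,.001],.1,orientation=R,threshold=8)
f0=robot.get_ft_force()
robot.command_gripper(0.0,25); print(robot.get_grip_width(),robot.get_grip_force(),robot.get_position(),robot.get_clock())
for th in np.arange(.11,.67,.11):
    robot.move_linear(toe(th),.08,orientation=rot_toe(th,1))
    print(round(th,2),(robot.get_ft_force()-f0).round(1),round(robot.get_grip_width(),2),robot.get_position().round(3))
print(robot.get_clock())
d=robot.get_image("scene"); cv2.imwrite("pics/s1.png",cv2.resize(d["color"][120:330,180:420,::-1],None,fx=2.5,fy=2.5))
E
```

```text
0.19905331404682144 25.186687409877777 [ 0.56332766 -0.10943096  0.03915141] 5.9917
0.11 [ 1.2  2.5 -2.2] 0.2 [ 0.564 -0.107  0.061]
0.22 [ 0.8  1.7 -1.3] 0.2 [ 0.563 -0.104  0.084]
0.33 [-0.2  0.9 -0.2] 0.2 [ 0.563 -0.098  0.107]
0.44 [-0.4 -0.8  1.4] 0.2 [ 0.563 -0.09   0.129]
0.55 [-0.8 -0.7  2.9] 0.2 [ 0.563 -0.079  0.149]
0.66 [0.9 3.1 1. ] 0.2 [ 0.564 -0.064  0.168]
8.6333
```

View pics/s1.png

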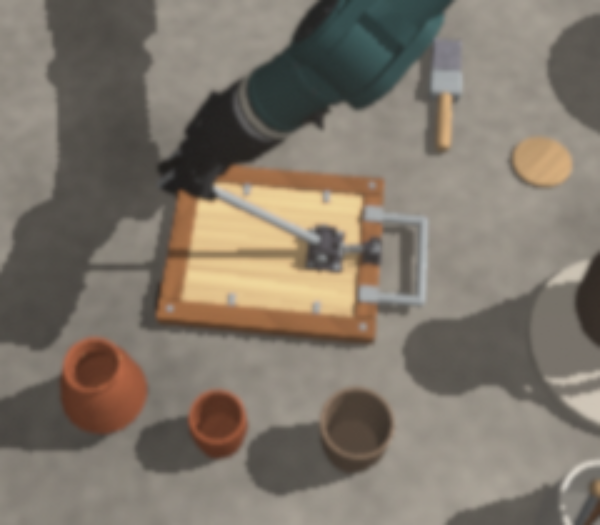

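The leg is gripped and open, and the mirror is still flat. Next I release it, back off, check, and go above the handle.

```bash
python3 - <<'E'
from h import *
robot.command_gripper(0.7); 
R=robot.get_tcp_rot(); p=robot.get_position(); robot.move_linear(p-R[:,2]*.11,.15)
p=robot.get_position(); robot.move_linear([p[0],.1,.33],.2)
robot.movep([.561,.223,.16],RH); robot.command_gripper(.5)
print(robot.get_clock(),robot.get_position().round(4))
d=robot.get_image("wrist"); cv2.imwrite("pics/w2.png",d["color"][:,:,::-1])
for P in([.561,.223,.019],[.561,.1735,.024]):
    u=d["intrinsics"]@(d["R"]@np.array(P)+d["t"]); print(u[:2]/u[2])
d=robot.get_image("scene"); cv2.imwrite("pics/s2.png",cv2.resize(d["color"][120:330,180:420,::-1],None,fx=2.5,fy=2.5))
E
```

```text
12.325 [0.561  0.2231 0.1597]
[282.65501705 199.04995825]
[218.35615092 200.71324909]
```

View pics/w2.png

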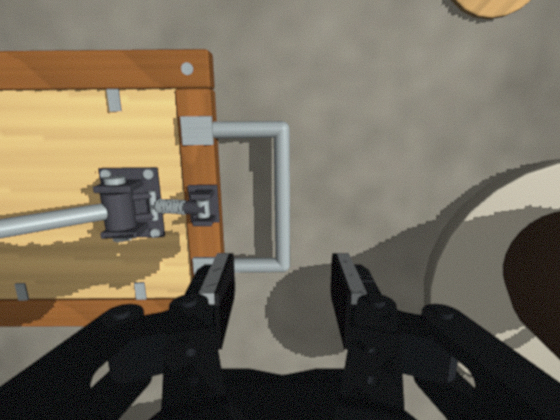

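View pics/s2.png

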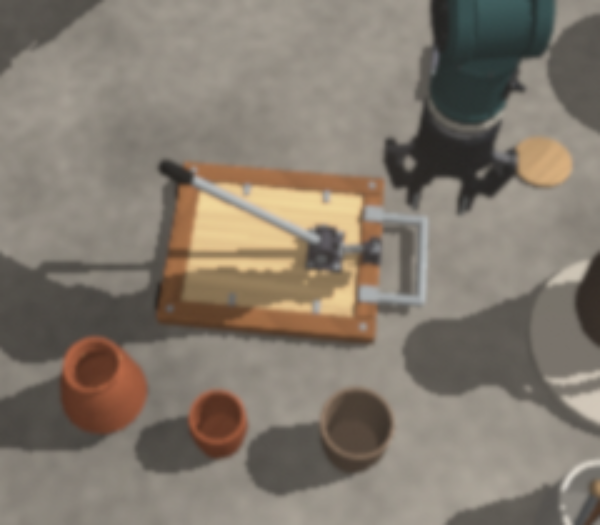

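The bar middle is at (283,198), on the prediction, and the leg stays open with the foot clear. Next I grasp the handle and raise the mirror along the arc.

```bash
python3 - <<'E'
from h import *
robot.move_linear([.561,.223,.025],.1,threshold=8)
print(robot.get_position()); f0=robot.get_ft_force()
robot.command_gripper(0,40); p=robot.get_position(); print(p,robot.get_grip_width(),robot.get_grip_force(),robot.get_ft_force()-f0)
YP=.2235-.310; X=p[0]; dz=p[2]-.019
for deg in list(range(8,89,8))+[90]:
    f=np.radians(deg)
    robot.move_linear([X,YP+.31*np.cos(f)-.015*np.sin(f),.31*np.sin(f)+.015*np.cos(f)+.004*max(0,1-f/.3)+dz],.12)
    print(deg,robot.get_position().round(3),(robot.get_ft_force()-f0).round(1),round(robot.get_grip_force(),1))
print(robot.get_clock())
d=robot.get_image("scene"); cv2.imwrite("pics/s3.png",cv2.resize(d["color"][60:330,120:420,::-1],None,fx=2.2,fy=2.2))
E
```

```text
[0.5615141  0.22322154 0.02565732]
[0.56129343 0.22287873 0.02557909] 0.12257001935952364 39.0043705701828 [-0.81960548 -0.78942516  4.13433555]
8 [0.561 0.218 0.066] [ 1.  -0.6 -6.2] 38.9
16 [0.561 0.207 0.107] [ 1.   0.5 -5.5] 38.9
24 [0.561 0.191 0.146] [ 2.3  0.6 -6. ] 38.9
32 [0.561 0.168 0.184] [ 0.1  1.  -5. ] 38.9
40 [0.562 0.141 0.218] [ 2.   1.4 -4. ] 38.9
48 [0.562 0.11  0.247] [ 1.1  3.3 -2.2] 39.0
56 [0.562 0.076 0.273] [0.7 6.7 3.5] 39.1
64 [0.562 0.037 0.293] [-0.6  6.4  6.6] 40.9
72 [ 0.562 -0.005  0.308] [-1.1  5.9  9.4] 42.0
80 [ 0.563 -0.049  0.317] [-1.6  2.6  9.5] 43.0
88 [ 0.563 -0.093  0.319] [0.2 0.2 9. ] 43.8
90 [ 0.563 -0.104  0.319] [-0.3  0.4 11.3] 43.9
20.1333
```

View pics/s3.png

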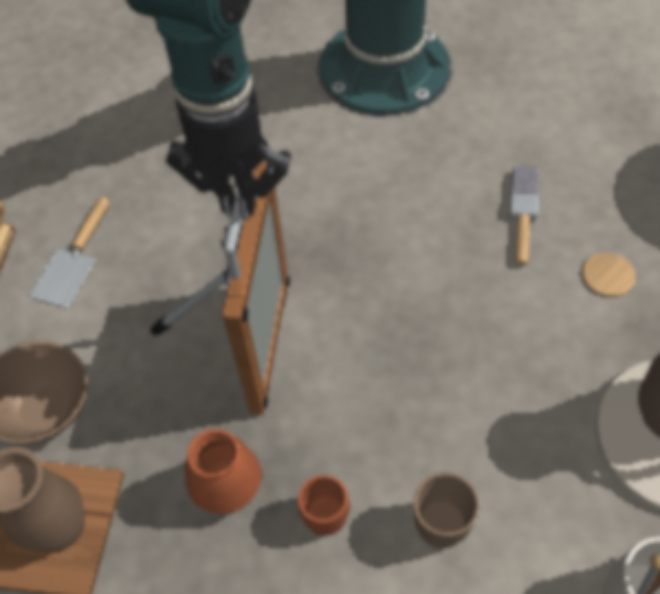

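The mirror is upright on its feet with the leg behind it at (160,327), pressed down at about 11 N. Now a slight lean to set the kick foot down.

```bash
python3 - <<'E'
from h import *
p=robot.get_position()
for y in(-.107,-.110,-.1125,-.115):
    r=robot.move_linear([p[0],y,.3185],.03,threshold=15); robot.sleep(.2)
    print(y,r,robot.get_position().round(4),robot.get_ft_force().round(1),robot.get_wrist_torque().round(2))
print(robot.get_clock(),robot.get_grip_force())
for n in("scene","top"):
    d=robot.get_image(n)
    # model fit check: expected toe (feet rear edge yr, leaning 2deg) and feet centre
    for P in([.5635,-.087-.009,0],[.5635,-.087-.018-.152,.009],[.5635,-.113,.31],[.5635+.11,-.087-.02+.004-.009,.26],[.5635-.11,-.087-.02+.004-.009,.26]):
        u=d["intrinsics"]@(d["R"]@np.array(P)+d["t"]); u=u[:2]/u[2]; print(n,P,u.round(1))
    c=d["color"][:,:,::-1].copy(); a=c[100:260,140:300] if n=="scene" else c[130:290,250:410]
    cv2.imwrite(f"pics/{n}4.png",cv2.resize(a,None,fx=3.6,fy=3.6,interpolation=cv2.INTER_CUBIC))
E
```

```text
-0.107 False [ 0.5629 -0.1071  0.3188] [-0.8  0.3  5.2] [ 0.35 -0.07  0.06]
-0.11 False [ 0.5629 -0.1098  0.3187] [0.2 0.3 5.9] [ 0.41 -0.08  0.03]
-0.1125 False [ 0.5629 -0.1122  0.3187] [-0.4 -0.   5.5] [ 0.48 -0.05  0.04]
-0.115 False [ 0.5628 -0.115   0.3184] [ 0.3 -0.6  3.6] [ 0.09 -0.25  0.08]
22.0833 43.37524116039276
scene [0.5635, -0.09599999999999999, 0] [244.  216.4]
scene [0.5635, -0.257, 0.009] [192.7 210. ]
scene [0.5635, -0.113, 0.31] [224.1 153.3]
scene [0.6735, -0.11199999999999999, 0.26] [218.7 202.7]
scene [0.4535, -0.11199999999999999, 0.26] [235.2 132.6]
top [0.5635, -0.09599999999999999, 0] [321.6 216.2]
top [0.5635, -0.257, 0.009] [386.7 214.7]
top [0.5635, -0.113, 0.31] [349.  198.7]
top [0.6735, -0.11199999999999999, 0.26] [342.1 145.4]
top [0.4535, -0.11199999999999999, 0.26] [346.1 261.2]
```

View pics/scene4.png

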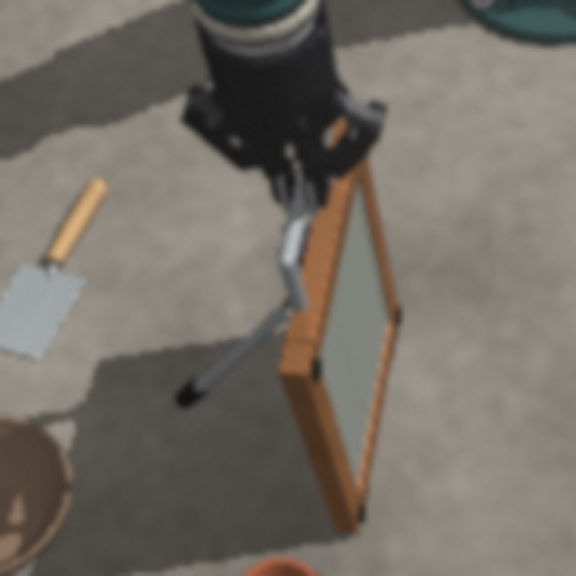

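View pics/top4.png

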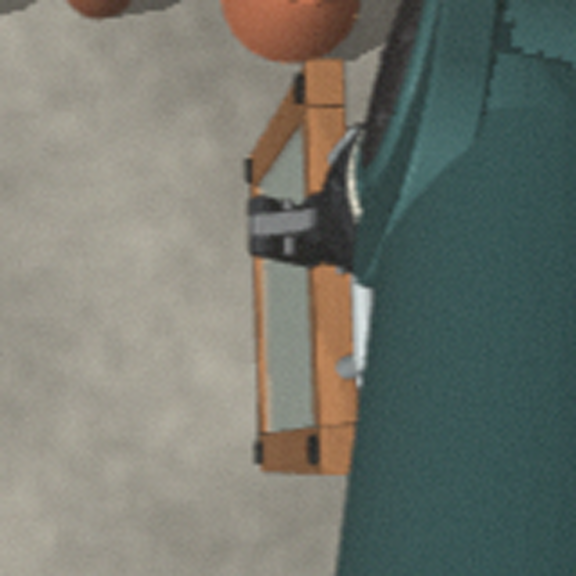

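Toe seen at (192.8,209) against (192.7,210) predicted on the bench. One small nudge to confirm contact.

```bash
python3 - <<'E'
from h import *
p=robot.get_position()
for y in(-.117,-.119,-.121):
    r=robot.move_linear([p[0],y,.318],.03,threshold=8); robot.sleep(.3)
    f=robot.get_ft_force(); print(y,r,robot.get_position().round(4),f.round(1),robot.get_wrist_torque().round(2))
    if r or f[1]>4: break
d=robot.get_image("scene"); cv2.imwrite("pics/s5.png",cv2.resize(d["color"][160:260,170:290,::-1],None,fx=5,fy=5,interpolation=cv2.INTER_CUBIC))
print(robot.get_clock())
E
```

```text
-0.117 False [ 0.5629 -0.1171  0.3183] [0.5 0.5 5.2] [ 0.12 -0.09  0.08]
-0.119 False [ 0.5629 -0.1178  0.3183] [0.1 2.  4.8] [ 0.59 -0.04  0.01]
-0.121 False [ 0.563  -0.1183  0.3183] [-0.5  4.3  6.7] [1.14 0.01 0.07]
23.8833
```

View pics/s5.png

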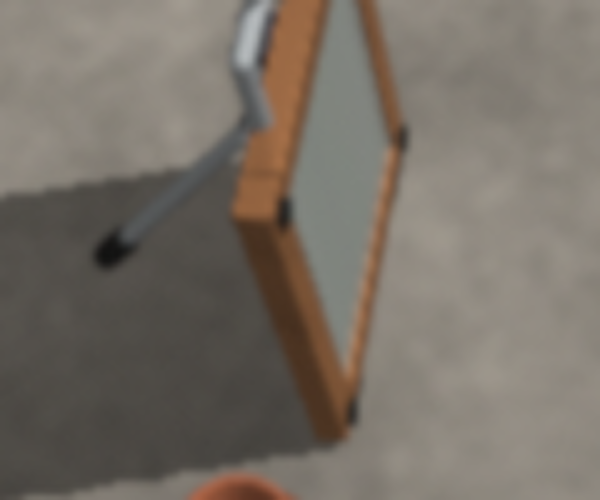

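The arm stops at y −0.118 with the push-back force rising, so the kick foot (103,255 in the crop) and both feet bear on the bench. I'm handing in.

```bash
python3 -c "
from workcell import robot
print(robot.get_grip_force(),robot.get_dq()); print(robot.close_job())"
```

```text
43.74996900558472 [-0.03138124 -0.03071998  0.06069411  0.00042544 -0.06332038  0.03241314
 -0.09298005]
the job is handed in; nothing more can be done
None
```

I handed the job in at about 24 s of the 56 s limit: the kickstand is open, and the mirror stands upright with its feet and kick foot on the bench and the handle still gripped at about 44 N. The interface gave no verdict.

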